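Seat the stirring paddle in the paste cooker and put the lid on

ROBOT

A 6-joint arm with a two-finger parallel gripper is mounted at the origin on the work surface. World frame = base frame: x ahead of the robot, y to its left, z up, the work surface at z = 0. Lengths are in m, angles in rad, forces in N, time in s.
With the tool pointing down it reaches from about 0.3 to 0.825 m from the base axis. Payload 5.4 kg.
Tool frame: the origin (TCP) lies midway between the tips of the shut fingers; the grasp point (between the pads) lies 19 mm behind it; z points along the fingers, y is the direction in which the jaws open and shut (so a half turn about z gives the same grasp; the last joint's range is limited). The gripper opens to 92 mm and grips with 3 to 60 N. Pads are 20 mm wide; open, the fingers measure 128 mm over their backs; the gripper's body (75 mm by 189 mm) begins 69 mm behind the grasp point.
Start: joints at [-1.409, 0.158, 1.597, -0, 1.386, -0.21], TCP at [0.209, -0.536, 0.215] pointing down, gripper open.
Joint ranges: [-2.91, 2.91], [-0.94, 2.29], [0.18, 2.7], [-1.29, 4.43], [0.17, 2.64], [-3, 3]. Speed limits (rad/s): [2.57, 2.57, 3.14, 3.14, 3.14, 3.14].

INTERFACE

Orientations are given as [roll, pitch, yaw] about the fixed x, y, z axes, in that order (R = Rz(yaw) Ry(pitch) Rx(roll)).
In Python, from plant import bot gives the robot as it stands.
- The arm moves only by the tool move_arm, never from a script. Its argument "rows" is a list of rows, each an object with "xyz": the shift along the tool's x, y, z in m, a list of three; "spin": the turn about the tool's z in units of 6 degrees (1.0 is 6 degrees). A call has 1 to 10 rows; each row is the pose to reach, as a shift and turn from the pose commanded when the call began, along the tool's axes at that moment; what a row does not reach only later rows make up. A row lasts 1/12 s, in which the tool goes at most 41.7 mm and 7.16 degrees, less where a joint would pass 70% of its speed; a pose out of reach is approached as far as the arm can. A call with a gripper value outside its range is refused whole. "grip" is the closure, from 0 (fully open) to 1 (shut), set as the call begins (left out, the last holds). The fingers move at their own pace and stop on an object; the grip force is fixed at half the most. Time passes only in rows, so rows that repeat a pose let the fingers close. It gives the time, the measured TCP pose, the force and the opening at its end, in the units of the state.
- bot.get_obs(): the state, without advancing time (a new reading comes with each control period).
- bot.snapshot(name): name is "scene" or "top" or "wrist"; returns a dict with "pixels" (384x512x3 uint8, red, green, blue), "range_z" (384x512 float32, m along the optical axis (not along the pixel's ray), 0 where there is no reading), "fovy" (degrees; the focal length in pixels is half the picture's height over the tangent of half this angle, whatever the lens; pixels are square), "cx", "cy" (the principal point, pixels), "extrinsics" (4x4, takes a point from camera to world coordinates). Camera axes: x right, y down, z forward; pixel columns grow to the right and rows downward; lengths in m; the calibration is good to about 2 mm. A picture is of the moment at which its call begins.
- bot.finish_job(): hands the job in, once; it reports no verdict.
The state is a dict: "clock": time; "joints": joint angles; "qd": joint speeds; "joint_torque": joint torques, N m; "eef_pos": TCP position; "ee_rot": TCP orientation; "ft_force": force on the tool from outside, world axes, zero at the start; "moment": the same for the moment, N m; "opening": finger opening in m.
Only numpy, scipy, OpenCV 4.12 (cv2) and the standard library are available. Lean on these libraries where they do the work, as an engineer would, in place of code of your own. Each camera call takes 0.05 s, during which the arm holds its last target. There are 200 camera calls.

TASK

Get the bench paste cooker ready: stand the stirring paddle in the pot with its stem down the centre tube, turn it under light pressure, without forcing it, until the tang on its stem drops fully home in the slot of the drive, and let go of it. Then set the lid squarely on the pot so that it lies flat on the rim. Handle the parts gently and leave the jar, the sponge block and the brush where they are.

Things in the scene. Friction and masses are not known exactly. Their poses are not given: they have to be found in the camera images.
- paddle_grip (a point): Gripping point of the stirring paddle, which stands upright. Its top is a flat upright black grip: 36 mm long (x axis), 14 mm thick (y axis), 36 mm tall, to be pinched across its thickness from above. This point is on the paddle's axis (z, up), 14 mm below the top of the grip, 22 mm above its lower end and 81 mm above the underside of the blades.
- paddle_tip (a point): Lower end of the paddle's stem, on its axis, 66 mm below paddle_grip and 15 mm above the underside of the blades. Going up from here: 17 mm of flat steel tang (the key), 26 mm wide along x and 6 mm thick along y; a 4 mm taper; then round stem, 28 mm in diameter, up to the lower end of the grip, 44 mm above this point.
- paddle: Stirring paddle, black plastic with steel stem, 95 mm tall, about 0.16 kg. Origin on its axis at the underside of its two scraper blades. Two arms leave the lower end of the grip along +x and -x, reach 40 mm out and go down to slanting blades (greatest radius 58 mm) that sweep the pot around the tube.
- tube_mouth (a point): Centre of the open top of the steel tube that stands in the middle of the pot, 118 mm above the bench; z up. Bore 32 mm, outside 39 mm; its top is 53 mm above the pot's floor and 47 mm below the rim. Paddle home: paddle_grip 30 mm above this point, paddle_tip 36 mm below it. Tang not matched: paddle_grip stays 42 mm above it.
- drive_top (a point): On the tube's axis, 24 mm down inside it: the flat top of the drive shaft, with one straight slot right across it, 8.4 mm wide and 12 mm deep, for the tang. The shaft stopped at any angle, new each time and not reported (this point's axes are the cooker's), so up to half a turn may be needed. The shaft itself turns only above 0.3 N m; pressing with more than 40 N harms it.
- cooker: Paste cooker, fixed on the bench: round white plastic housing 192 mm in diameter, 74 mm high, with a steel pot in it. Origin at the centre of its underside; x points away from its front panel. Two black lugs stick out to 104 mm from the axis on the pot's +y and -y sides, 20 to 30 mm below the rim.
- pot_rim (a point): Centre of the pot's rim plane, 165 mm above the bench; z up. Pot 158 mm outside, 150 mm inside diameter, 100 mm deep. The grip of a paddle that is home ends 3 mm below the rim; one that is not home sticks out 9 mm and the lid cannot lie flat.
- lid_knob (a point): Gripping point of the lid: on the axis of its round black knob (28 mm in diameter, 36 mm tall), 14 mm below the knob's top and 22 mm above the disc's upper face; z up. 32 mm above the bench as the lid lies; 26 mm above pot_rim when seated.
- lid: Steel pot lid, a disc 160 mm in diameter, 4 mm thick, about 0.22 kg, lying on the bench with its knob up. Origin at the centre of its underside. Under the disc a locating ring, 142 mm in diameter, 6 mm deep, enters the pot with 2.5 to 4 mm to spare all round.
- jar_mid (a point): Bystander: glass jar with a steel cap, 68 mm in diameter, 85 mm tall, standing; this point is at its centre.
- sponge_mid (a point): Bystander: brown cleaning sponge block, 75 x 50 x 36 mm; this point is at its centre.
- brush_mid (a point): Bystander: flat paste brush, 220 mm long (x axis, bristles to +x), 58 mm wide, 20 mm high, lying beyond the cooker; this point is 10 mm above the bench near its middle.

How it is judged:
On the way:
1. the paddle's tang has dropped home in the drive's slot (z of paddle_grip in the frame of tube_mouth below 0.034 m and horizontal distance between paddle_grip and tube_mouth below 0.006 m and angle between paddle_grip's own z axis and vertical below 0.12 rad), for 0.2 s.
At the end, for the whole second after the job is handed in: The paddle is home in the drive (its grip point less than 34 mm above the tube mouth, within 6 mm of the tube's axis, within 7 degrees of upright); the lid lies flat on the pot (knob point 22 to 29 mm above the rim plane, within 8 mm of its centre, tilt under 3 degrees); both are at rest (all of step 1 and z of lid_knob in the frame of pot_rim between 0.022 and 0.029 m and horizontal distance between lid_knob and pot_rim below 0.008 m and angle between lid_knob's own z axis and vertical below 0.05 rad and linear speed of each of lid, paddle below 0.02 m/s); the robot touches nothing.
It fails at once if the paddle is forced or dropped: more than 40 N between it and the cooker or its drive (contact force between paddle and cooker above 40 N).
It fails at once if the lid is forced or dropped: more than 40 N between it and the cooker (contact force between lid and cooker above 40 N).
It fails at once if the lid is pressed down on the paddle with more than 40 N (contact force between lid and paddle above 40 N).
It fails at once if a bystander is moved by more than 25 mm (distance of any of jar_mid, sponge_mid, brush_mid from where it was at the start of the episode above 0.025 m).
It also fails if it takes over 72 s, if anything falls off the work surface, if the arm or the gripper's body presses on something with over 40 N, if the wrist force passes 120 N, or if a joint passes its speed limit or range.

## Working session

There is one attempt and no reset: what is moved stays moved. The work goes in short steps, Python scripts to look and compute and a tool call to move; the robot and the scene stay as the last step left them, time stands still between calls to the robot, and variables do not carry over. Pictures are saved under pics/ and viewed, about 8 in all and at most 12, crops included, and the job is handed in when it is done.

Besides the shell and the picture viewer there is one more tool, called after ">>>" as name(argument=value, ...) on one line, values as JSON. move_arm: Moves the arm, as the interface text tells. Its arguments: {"type":"object","properties":{"rows":{"type":"array"},"grip":{"type":"number"}},"required":["rows"]}

```bash
mkdir -p pics; cat > h.py <<'E'
import numpy as np, cv2
from plant import bot
def snap(n):
    s=bot.snapshot(n); return s
def save(s,f,crop=None,k=1):
    im=s["pixels"][:,:,::-1]
    if crop: im=im[crop[1]:crop[3],crop[0]:crop[2]]
    cv2.imwrite("pics/"+f,cv2.resize(im,None,fx=k,fy=k,interpolation=cv2.INTER_CUBIC))
def cloud(s):
    z=s["range_z"];H,W=z.shape;f=H/2/np.tan(np.radians(s["fovy"])/2)
    v,u=np.mgrid[:H,:W]
    P=np.stack([(u-s["cx"])*z/f,(v-s["cy"])*z/f,z],-1)
    E=np.array(s["extrinsics"]);Q=P@E[:3,:3].T+E[:3,3];Q[z==0]=np.nan
    return Q
E
python3 - <<'E'
from h import *
for n in("top","scene"):
    s=snap(n);save(s,n+"0.png",k=1.5);np.save(n+"0.npy",cloud(s));print(n,np.array(s["extrinsics"]).round(3).tolist(),s["fovy"],s["cx"],s["cy"])
print(bot.get_obs())
E
```

```text
top [[0.01, -0.989, 0.148, 0.456], [-1.0, -0.01, -0.001, 0.019], [0.003, -0.148, -0.989, 1.052], [0.0, 0.0, 0.0, 1.0]] 52.14756344710078 257.8183285314427 186.31023609651209
scene [[-0.891, 0.311, -0.331, 1.004], [0.454, 0.604, -0.655, 0.805], [-0.004, -0.734, -0.679, 0.969], [0.0, 0.0, 0.0, 1.0]] 48.18304787232192 250.1545622495337 197.9024662843183
{'clock': 0.1, 'joints': array([-1.40909430e+00,  1.58965708e-01,  1.59807159e+00, -9.49337312e-06,
        1.38617797e+00, -2.10090708e-01]), 'qd': array([ 0.00046382, -0.00068595, -0.00168752,  0.00057944,  0.0016717 ,
        0.00088477]), 'joint_torque': array([ 1.13462204e-04, -3.86504853e+01, -3.22959173e+01,  7.03200325e-02,
        3.40237899e-02, -5.28634996e-05]), 'eef_pos': array([ 0.20878251, -0.53517277,  0.21374617]), 'ee_rot': array([-3.14000377e+00, -3.29270269e-04,  3.71794225e-01]), 'ft_force': array([-0.04487663,  0.60015144, -0.95020756]), 'moment': array([0.00614798, 0.02632946, 0.00991375]), 'opening': 0.0920842016840369}
```

View pics/top0.png

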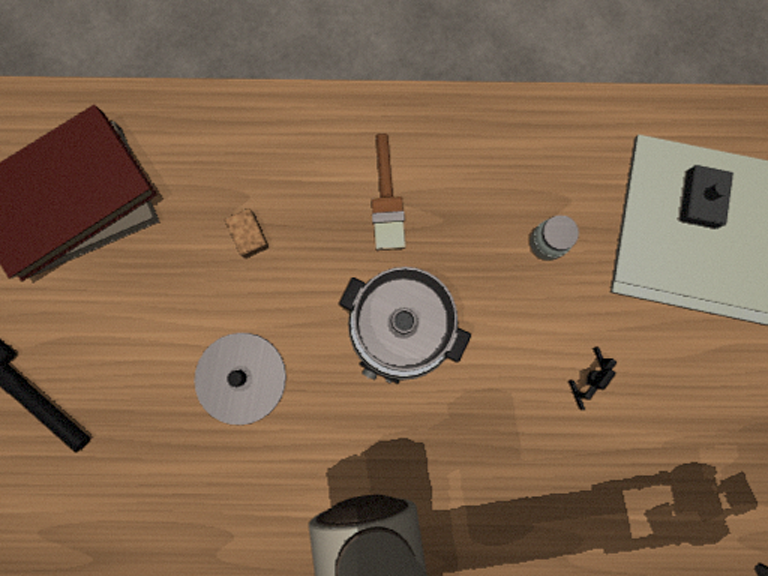

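View pics/scene0.png

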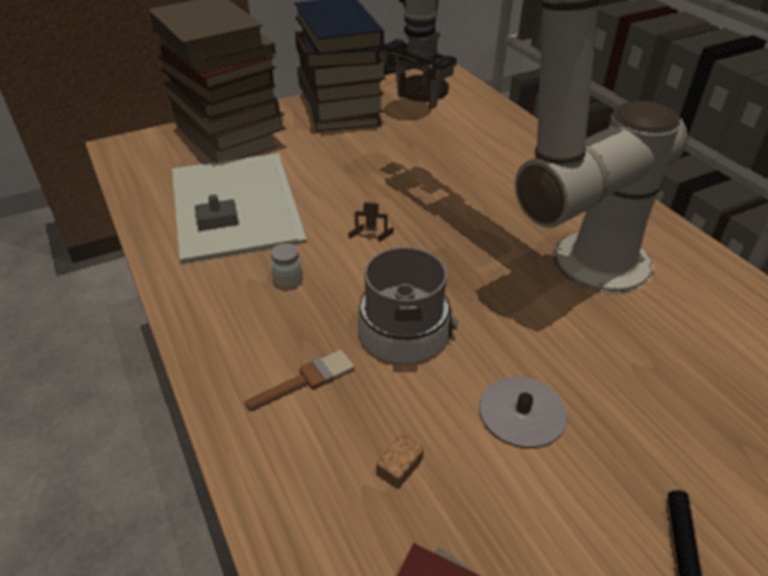

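The top view shows the pot centred near (404,320), the lid knob at (237,378) and the paddle at (598,378), all in 1.5x pixels. The jar is at (556,236), the sponge at (246,232) and the brush at (388,195).

```bash
cat > a.py <<'E'
from h import *
from scipy.optimize import least_squares
def circ(P):
    r=least_squares(lambda p:np.hypot(P[:,0]-p[0],P[:,1]-p[1])-p[2],[*P.mean(0)[:2],.07],loss="soft_l1",f_scale=.002);return r.x.round(4)
for n in("top","scene"):
    Q=np.load(n+"0.npy").reshape(-1,3);Q=Q[~np.isnan(Q[:,0])]
    def sel(c,r,a,b):return Q[(np.hypot(Q[:,0]-c[0],Q[:,1]-c[1])<r)&(Q[:,2]>a)&(Q[:,2]<b)]
    if n=="top":
        T=np.load("top0.npy")
        C={k:T[int(v/1.5),int(u/1.5)] for k,(u,v) in dict(pot=(404,320),knob=(237,378),pad=(598,378),jar=(560,232),sponge=(246,228)).items()}
        print({k:v.round(3) for k,v in C.items()})
    R=sel(C["pot"],.1,.16,.172);print(n,"rim",circ(R),np.median(R[:,2]),len(R))
    R=sel(C["pot"],.03,.11,.125);print("tube",circ(R),np.median(R[:,2]),len(R))
    R=sel(C["knob"],.03,.04,.06);print("knob",R.mean(0),len(R),R[:,2].max())
    L=sel(C["knob"],.11,.006,.018);print("disc",circ(L[np.hypot(*(L-L.mean(0))[:,:2].T)>.07]),L.mean(0))
    R=sel(C["pad"],.08,.012,.2);print("pad z",np.percentile(R[:,2],[50,90,99]))
    G=R[R[:,2]>.085];print("grip",G.mean(0),len(G),cv2.minAreaRect(G[:,:2].astype(np.float32)*1000))
    B=R[(R[:,2]<.05)];print("blades+arms",cv2.minAreaRect(R[:,:2].astype(np.float32)*1000))
E
python3 a.py
```

```text
{'pot': array([ 0.535, -0.011,  0.079]), 'knob': array([0.436, 0.269, 0.045]), 'pad': array([ 0.442, -0.328,  0.075]), 'jar': array([ 0.686, -0.272,  0.085]), 'sponge': array([0.697, 0.268, 0.035])}
top rim [ 0.5305 -0.0088  0.0765] 0.16336940401785016 373
tube [ 0.5304 -0.0089  0.0175] 0.11581286886630826 71
knob [0.43539965 0.27371534 0.04410701] 92 0.04821183549611452
disc [0.4353 0.2741 0.0749] [0.43527346 0.2738516  0.00876144]
pad z [0.06368734 0.09283965 0.09551137]
grip [ 0.44138538 -0.33495504  0.09197993] 99 ((441.3892822265625, -335.6540832519531), (14.288759231567383, 35.78608703613281), 51.143699645996094)
blades+arms ((443.8504638671875, -330.2804260253906), (39.00461196899414, 109.56887817382812), 62.99970245361328)
scene rim [ 0.5289 -0.0076  0.0767] 0.16380260478931363 274
tube [ 0.5281 -0.0085  0.0178] 0.11607127381928795 69
knob [0.43442289 0.27653313 0.04505538] 73 0.048594802380991564
disc [0.4344 0.277  0.075 ] [0.43578992 0.27914268 0.01029688]
pad z [0.05904169 0.09053697 0.09641157]
grip [ 0.44049476 -0.3331629   0.09201451] 45 ((439.1991882324219, -335.05523681640625), (16.56877899169922, 36.39724349975586), 53.05712127685547)
blades+arms ((439.7298889160156, -333.0536193847656), (43.38054656982422, 103.8154067993164), 54.1987190246582)
```

```bash
cat >> h.py <<'E'
from scipy.spatial.transform import Rotation as Ro
def go(x,y,z,yaw_deg):
    o=bot.get_obs();R=Ro.from_euler("xyz",o["ee_rot"])
    d=R.inv().apply(np.array([x,y,z])-o["eef_pos"])
    a=(yaw_deg-np.degrees(o["ee_rot"][2])+180)%360-180
    print("shift",d.round(4),"spin",round(-a/6,2),"pos",o["eef_pos"].round(4),"rpy",o["ee_rot"].round(4),"j6",o["joints"][5].round(2),"t",o["clock"],"F",o["ft_force"].round(1),"op",round(o["opening"],4))
E
python3 -c "
from h import *
go(.441,-.3345,.2,-39)"
```

```text
shift [ 0.2892 -0.1026  0.014 ] spin 10.05 pos [ 0.2088 -0.5352  0.2137] rpy [-3.140e+00 -3.000e-04  3.718e-01] j6 -0.21 t 0.1 F [-0.   0.6 -1. ] op 0.0921
```

>>> move_arm(rows=[{"xyz": [0.036,-0.013,0.0],"spin": 1.1},{"xyz": [0.072,-0.026,0.0],"spin": 2.2},{"xyz": [0.108,-0.039,0.0],"spin": 3.3},{"xyz": [0.144,-0.051,0.0],"spin": 4.4},{"xyz": [0.18,-0.064,0.0],"spin": 5.5},{"xyz": [0.216,-0.077,0.0],"spin": 6.6},{"xyz": [0.252,-0.09,0.0],"spin": 7.7},{"xyz": [0.289,-0.103,0.0],"spin": 8.8},{"xyz": [0.289,-0.103,0.0],"spin": 10.05},{"xyz": [0.289,-0.103,0.0],"spin": 10.05}])

```text
clock: 0.93
eef_pos: [0.4419, -0.3328, 0.2141]
ee_rot: [-3.141, 0.001, -0.68]
ft_force: [-0.2, 0.4, 0.1]
opening: 0.0921
```

```bash
python3 - <<'E'
from h import *
s=snap("wrist");save(s,"w1.png",k=1.5);Q=cloud(s);np.save("w1.npy",Q)
P=Q.reshape(-1,3);P=P[~np.isnan(P[:,0])]
G=P[(np.hypot(P[:,0]-.441,P[:,1]+.3345)<.04)&(P[:,2]>.085)&(P[:,2]<.11)]
print(len(G),G[:,:].mean(0),cv2.minAreaRect(G[:,:2].astype(np.float32)*1000))
go(.441,-.3345,.062,-39)
E
```

```text
498 [ 0.44109171 -0.33763498  0.09396912] ((440.455810546875, -336.976806640625), (13.939285278320312, 35.397830963134766), 52.15142059326172)
shift [0.0005 0.0003 0.1521] spin 0.03 pos [ 0.4409 -0.334   0.2141] rpy [ 3.1414e+00  1.0000e-03 -6.7800e-01] j6 1.38 t 0.9833 F [-0.5 -1.1  0.7] op 0.092
```

View pics/w1.png

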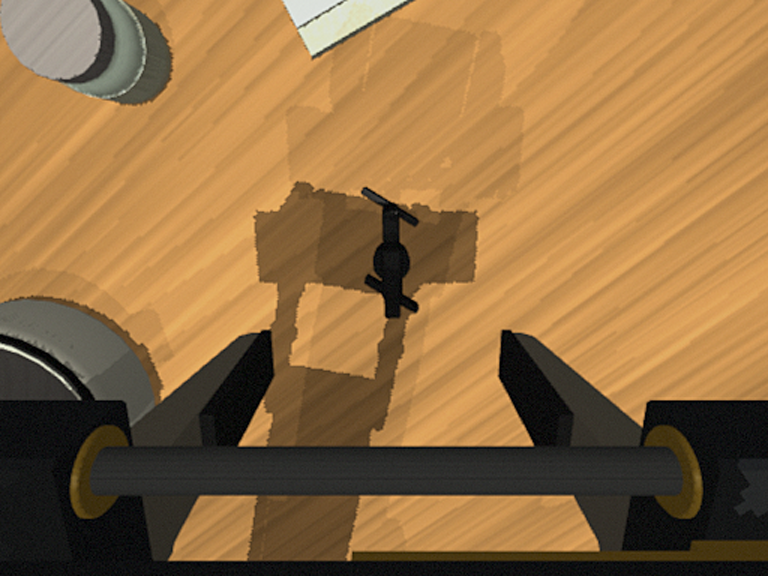

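The wrist view shows the grip upright at about (391,262), centred between the jaws, with its long side running along the tool x axis. The depth fit agrees to within 3 mm.

>>> move_arm(rows=[{"xyz": [0.001,0.002,0.03],"spin": -0.15},{"xyz": [0.001,0.002,0.065],"spin": -0.15},{"xyz": [0.001,0.002,0.1],"spin": -0.15},{"xyz": [0.001,0.002,0.125],"spin": -0.15},{"xyz": [0.001,0.002,0.14],"spin": -0.15},{"xyz": [0.001,0.002,0.149],"spin": -0.15},{"xyz": [0.001,0.002,0.149],"spin": -0.15},{"xyz": [0.001,0.002,0.149],"spin": -0.15}])

```text
clock: 1.65
eef_pos: [0.4399, -0.3378, 0.066]
ee_rot: [3.141, -0.0, -0.665]
ft_force: [-0.0, -0.1, -0.8]
opening: 0.0921
```

>>> move_arm(rows=[{"xyz": [0,0,0],"spin": 0},{"xyz": [0,0,0],"spin": 0},{"xyz": [0,0,0],"spin": 0},{"xyz": [0,0,0],"spin": 0},{"xyz": [0,0,0],"spin": 0},{"xyz": [0,0,0],"spin": 0},{"xyz": [0,0,0],"spin": 0},{"xyz": [0,0,0],"spin": 0},{"xyz": [0,0,0],"spin": 0},{"xyz": [0,0,0],"spin": 0}], grip=1.0)

```text
clock: 2.48
eef_pos: [0.4402, -0.3369, 0.0656]
ee_rot: [-3.142, 0.0, -0.665]
ft_force: [0.7, 0.5, 0.1]
opening: 0.0274
```

>>> move_arm(rows=[{"xyz": [0,0,0],"spin": 0},{"xyz": [0,0,0],"spin": 0},{"xyz": [0,0,0],"spin": 0},{"xyz": [0,0,0],"spin": 0},{"xyz": [0,0,0],"spin": 0},{"xyz": [0,0,0],"spin": 0},{"xyz": [0,0,-0.005],"spin": 0},{"xyz": [0,0,-0.015],"spin": 0},{"xyz": [0,0,-0.03],"spin": 0},{"xyz": [0,0,-0.03],"spin": 0}])

```text
clock: 3.32
eef_pos: [0.4417, -0.3386, 0.0991]
ee_rot: [3.14, -0.006, -0.665]
ft_force: [-0.1, -0.1, -1.3]
opening: 0.0137
```

```bash
python3 - <<'E'
from h import *
s=snap("wrist");save(s,"w2.png",k=1.5)
go(.5297,-.0085,.275,-38)
E
```

```text
shift [-0.1331 -0.3139 -0.1781] spin -0.02 pos [ 0.4413 -0.3382  0.0978] rpy [ 3.1407 -0.0043 -0.6649] j6 1.36 t 3.3667 F [ 1.1 -0.  -1.6] op 0.0138
```

View pics/w2.png

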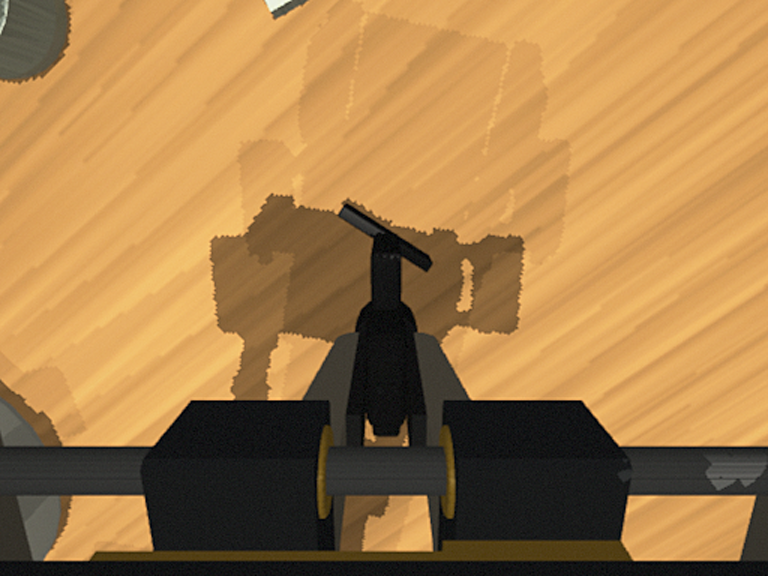

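The paddle is off the bench and upright in the jaws, with its grip at about (387,370) between the pads. The opening of 13.8 mm matches the 14 mm grip.

>>> move_arm(rows=[{"xyz": [0,0,-0.01],"spin": 0},{"xyz": [0,0,-0.03],"spin": 0},{"xyz": [0,0,-0.055],"spin": 0},{"xyz": [0,0,-0.08],"spin": 0},{"xyz": [0,0,-0.105],"spin": 0},{"xyz": [0,0,-0.13],"spin": 0},{"xyz": [-0.008,-0.019,-0.15],"spin": 0},{"xyz": [-0.018,-0.042,-0.165],"spin": 0},{"xyz": [-0.028,-0.066,-0.17],"spin": 0},{"xyz": [-0.038,-0.09,-0.17],"spin": 0}])

```text
clock: 4.2
eef_pos: [0.4665, -0.2422, 0.2678]
ee_rot: [3.142, -0.003, -0.666]
ft_force: [0.4, 0.0, -1.7]
opening: 0.0138
```

>>> move_arm(rows=[{"xyz": [-0.01,-0.024,0],"spin": 0},{"xyz": [-0.022,-0.052,0],"spin": 0},{"xyz": [-0.034,-0.08,0],"spin": 0},{"xyz": [-0.046,-0.108,0],"spin": 0},{"xyz": [-0.058,-0.137,0],"spin": 0},{"xyz": [-0.07,-0.165,0],"spin": 0},{"xyz": [-0.08,-0.189,0],"spin": 0},{"xyz": [-0.088,-0.208,0],"spin": 0},{"xyz": [-0.094,-0.221,0],"spin": 0},{"xyz": [-0.095,-0.224,0],"spin": 0}])

```text
clock: 5.03
eef_pos: [0.5291, -0.0054, 0.2653]
ee_rot: [-3.141, 0.001, -0.662]
ft_force: [-0.6, 0.2, -1.8]
opening: 0.014
```

```bash
python3 - <<'E'
from h import *
go(.5297,-.0085,.275,-38)
for n in("top","scene","wrist"):
    s=snap(n);save(s,n+"3.png",k=1.5);np.save(n+"3.npy",cloud(s))
    P=cloud(s).reshape(-1,3);P=P[~np.isnan(P[:,0])]
    d=np.hypot(P[:,0]-.5297,P[:,1]+.0085)
    for a,b in((.205,.23),(.218,.232),(.235,.262),(.295,.31)):
        G=P[(d<.065)&(P[:,2]>a)&(P[:,2]<b)]
        if len(G)>9:print(n,a,b,len(G),G.mean(0).round(4),[np.round(q,1) for q in cv2.minAreaRect(G[:,:2].astype(np.float32)*1000)])
E
```

```text
shift [ 0.0024  0.002  -0.0097] spin 0.01 pos [ 0.5291 -0.0054  0.2653] rpy [-3.1414e+00  1.4000e-03 -6.6210e-01] j6 1.99 t 5.0333 F [-0.6  0.2 -1.8] op 0.014
top 0.205 0.23 51 [0.498  0.0164 0.2168] [array([500.9,  15.7]), array([50.4,  8.4]), np.float64(19.1)]
top 0.218 0.232 12 [0.5027 0.0173 0.2203] [array([498.7,  14.4]), array([44. ,  7.5]), np.float64(20.1)]
scene 0.205 0.23 184 [ 0.5304 -0.0052  0.2157] [array([526.8,  -5.7]), array([ 50.2, 104.3]), np.float64(52.6)]
scene 0.218 0.232 71 [ 0.5295 -0.0035  0.2229] [array([529.5,  -2. ]), array([ 39.5, 105.6]), np.float64(54.7)]
scene 0.235 0.262 137 [ 0.5326 -0.0006  0.2488] [array([531.8,  -1.5]), array([18.7, 80.3]), np.float64(52.7)]
scene 0.295 0.31 32 [0.5391 0.011  0.3011] [array([535.6,   7.4]), array([18.6, 29.4]), np.float64(54.1)]
wrist 0.205 0.23 605 [ 0.5595 -0.0309  0.2166] [array([558.4, -31.3]), array([51.7,  8.1]), np.float64(19.6)]
wrist 0.218 0.232 137 [ 0.5596 -0.0309  0.2209] [array([558.3, -31.6]), array([50. ,  7.6]), np.float64(19.2)]
wrist 0.235 0.262 381 [ 0.5448 -0.0199  0.25  ] [array([545.2, -21.3]), array([27.5, 38.3]), np.float64(50.0)]
wrist 0.295 0.31 1166 [ 0.5338 -0.0111  0.3017] [array([534.8,  -9.5]), array([36.2, 34.3]), np.float64(14.5)]
```

View pics/scene3.png

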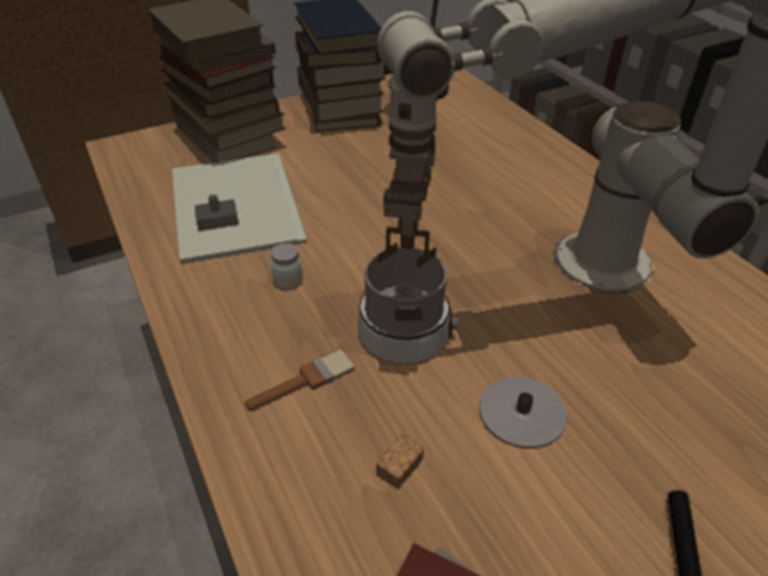

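The scene view shows the paddle held upright right above the pot opening, blades at (372,257) and (436,252), 1.5x. Next I fit the pot rim and tube in the wrist and top clouds.

```bash
python3 - <<'E'
from h import *
from scipy.optimize import least_squares
def circ(P,r0):
    return least_squares(lambda p:np.hypot(P[:,0]-p[0],P[:,1]-p[1])-r0,P.mean(0)[:2],loss="soft_l1",f_scale=.001).x.round(4)
for f in("wrist3","top3","top0","scene0"):
    P=np.load(f+".npy").reshape(-1,3);P=P[~np.isnan(P[:,0])];d=np.hypot(P[:,0]-.5297,P[:,1]+.0085)
    R=P[(d<.09)&(abs(P[:,2]-.164)<.006)&(d>.06)];print(f,"rim",len(R),circ(R,.077) if len(R)>20 else"")
    R=P[(d<.03)&(abs(P[:,2]-.117)<.004)];print("tube",len(R),circ(R,.0178)if len(R)>20 else"")
go(.5295,-.008,.275,-38)
E
```

```text
wrist3 rim 2276 [ 0.5294 -0.0088]
tube 157 [ 0.5298 -0.0093]
top3 rim 134 [ 0.5311 -0.0088]
tube 0 
top0 rim 395 [ 0.5304 -0.0088]
tube 64 [ 0.5306 -0.0089]
scene0 rim 315 [ 0.5288 -0.0076]
tube 56 [ 0.5282 -0.0086]
shift [ 0.0003 -0.0004 -0.0096] spin -0.01 pos [ 0.529  -0.0082  0.2654] rpy [ 3.1408e+00  3.0000e-04 -6.6470e-01] j6 1.99 t 5.1833 F [-0.1 -0.5 -2.5] op 0.0137
```

>>> move_arm(rows=[{"xyz": [0.001,0,0.01],"spin": 0},{"xyz": [0.001,0,0.025],"spin": 0},{"xyz": [0.001,0,0.04],"spin": 0},{"xyz": [0.001,0,0.055],"spin": 0},{"xyz": [0.001,0,0.07],"spin": 0},{"xyz": [0.001,0,0.08],"spin": 0},{"xyz": [0.001,0,0.086],"spin": 0},{"xyz": [0.001,0,0.09],"spin": 0},{"xyz": [0.001,0,0.09],"spin": 0}])

```text
clock: 5.93
eef_pos: [0.5297, -0.0087, 0.1749]
ee_rot: [3.141, 0.001, -0.666]
ft_force: [-1.1, 0.3, -2.3]
opening: 0.0139
```

>>> move_arm(rows=[{"xyz": [0,0,0.002],"spin": 0},{"xyz": [0,0,0.004],"spin": 0},{"xyz": [0,0,0.006],"spin": 0},{"xyz": [0,0,0.008],"spin": 0},{"xyz": [0,0,0.01],"spin": 0},{"xyz": [0,0,0.01],"spin": 0}])

```text
clock: 6.43
eef_pos: [0.5299, -0.0083, 0.1652]
ee_rot: [3.141, 0.001, -0.665]
ft_force: [0.3, 0.1, -1.7]
opening: 0.0139
```

>>> move_arm(rows=[{"xyz": [0,0,0.003],"spin": 0},{"xyz": [0,0,0.006],"spin": 0},{"xyz": [0,0,0.009],"spin": 0},{"xyz": [0,0,0.012],"spin": 0},{"xyz": [0,0,0.015],"spin": 0},{"xyz": [0,0,0.017],"spin": 0},{"xyz": [0,0,0.017],"spin": 0}])

```text
clock: 7.02
eef_pos: [0.5297, -0.0083, 0.1479]
ee_rot: [3.141, 0.001, -0.665]
ft_force: [-0.3, 0.7, -2.3]
opening: 0.0137
```

>>> move_arm(rows=[{"xyz": [0,0,0.001],"spin": 0},{"xyz": [0,0,0.002],"spin": 0},{"xyz": [0,0,0.003],"spin": 0},{"xyz": [0,0,0.004],"spin": 0},{"xyz": [0,0,0.004],"spin": 0},{"xyz": [0,0,0.004],"spin": 0}])

```text
clock: 7.52
eef_pos: [0.5301, -0.0084, 0.1446]
ee_rot: [-3.142, 0.0, -0.665]
ft_force: [0.2, 0.1, -2.5]
opening: 0.0135
```

>>> move_arm(rows=[{"xyz": [0,0,0.0007],"spin": 0},{"xyz": [0,0,0.0014],"spin": 0},{"xyz": [0,0,0.002],"spin": 0},{"xyz": [0,0,0.002],"spin": 0}])

```text
clock: 7.85
eef_pos: [0.5305, -0.0085, 0.1439]
ee_rot: [-3.141, -0.001, -0.665]
ft_force: [-2.3, 0.9, 5.2]
opening: 0.0139
```

>>> move_arm(rows=[{"xyz": [0,0,0.0005],"spin": -0.4},{"xyz": [0,0,0.0005],"spin": -0.8},{"xyz": [0,0,0.0005],"spin": -1.2},{"xyz": [0,0,0.0005],"spin": -1.6},{"xyz": [0,0,0.0005],"spin": -2.0},{"xyz": [0,0,0.0005],"spin": -2.4},{"xyz": [0,0,0.0005],"spin": -2.8},{"xyz": [0,0,0.0005],"spin": -3.2},{"xyz": [0,0,0.0005],"spin": -3.6},{"xyz": [0,0,0.0005],"spin": -4.0}])

```text
clock: 8.68
eef_pos: [0.53, -0.0093, 0.142]
ee_rot: [3.14, -0.0, -0.245]
ft_force: [0.0, -3.6, -2.3]
opening: 0.014
```

```bash
python3 -c "
from h import *
go(.53,-.0085,.144,0);print(bot.get_obs()['moment'])"
```

```text
shift [-0.0002 -0.0008 -0.002 ] spin -2.34 pos [ 0.53   -0.0093  0.142 ] rpy [ 3.1399e+00 -2.0000e-04 -2.4470e-01] j6 1.57 t 8.6833 F [ 0.  -3.6 -2.3] op 0.014
[-0.63774498  0.20179176 -0.29645777]
```

Force fell away and z sank past the contact level, while a turning moment appeared. The tang has likely found the slot, so I'll ease back a little and follow it down.

>>> move_arm(rows=[{"xyz": [0,0,0.0005],"spin": 0.3},{"xyz": [0,0,0.001],"spin": 0.5},{"xyz": [0,0,0.0015],"spin": 0.5},{"xyz": [0,0,0.002],"spin": 0.5},{"xyz": [0,0,0.002],"spin": 0.5}])

```text
clock: 9.1
eef_pos: [0.5304, -0.0092, 0.1404]
ee_rot: [3.14, -0.001, -0.298]
ft_force: [-1.0, -5.3, 1.6]
opening: 0.0138
```

```bash
python3 -c "
from h import *
go(.53,-.0085,.132,-14);print(bot.get_obs()['moment'])"
```

```text
shift [-0.0005 -0.0006  0.0084] spin -0.51 pos [ 0.5304 -0.0092  0.1404] rpy [ 3.1402e+00 -1.1000e-03 -2.9800e-01] j6 1.62 t 9.1 F [-1.  -5.3  1.6] op 0.0138
[-1.1230153   0.2923259  -0.12815696]
```

>>> move_arm(rows=[{"xyz": [0,0.0008,0.001],"spin": 0},{"xyz": [0,0.0008,0.002],"spin": 0},{"xyz": [0,0.0008,0.003],"spin": 0},{"xyz": [0,0.0008,0.004],"spin": 0},{"xyz": [0,0.0008,0.004],"spin": 0}])

```text
clock: 9.52
eef_pos: [0.5304, -0.0094, 0.1364]
ee_rot: [3.141, -0.001, -0.298]
ft_force: [0.2, -4.8, 3.4]
opening: 0.0138
```

```bash
python3 -c "
from h import *
go(.53,-.0085,.132,-14);print(bot.get_obs()['moment'])"
```

```text
shift [-0.0006 -0.0007  0.0044] spin -0.52 pos [ 0.5304 -0.0094  0.1364] rpy [ 3.1415e+00 -1.5000e-03 -2.9840e-01] j6 1.62 t 9.5167 F [ 0.2 -4.8  3.4] op 0.0138
[-0.97074414 -0.08890405 -0.19846079]
```

Sinking well. A bit more lateral relief, then the last few millimetres.

>>> move_arm(rows=[{"xyz": [0,0.0008,0.001],"spin": 0.15},{"xyz": [0,0.0008,0.002],"spin": 0.15},{"xyz": [0,0.0008,0.003],"spin": 0.15},{"xyz": [0,0.0008,0.0035],"spin": 0.15},{"xyz": [0,0.0008,0.0035],"spin": 0.15}])

```text
clock: 9.93
eef_pos: [0.5295, -0.0093, 0.1325]
ee_rot: [-3.141, 0.001, -0.314]
ft_force: [0.5, 0.5, 2.8]
opening: 0.014
```

```bash
python3 -c "
from h import *
go(.53,-.0085,.132,-14);print(bot.get_obs()['moment'])"
```

```text
shift [ 0.0002 -0.0009  0.0005] spin -0.67 pos [ 0.5295 -0.0093  0.1325] rpy [-3.1406e+00  6.0000e-04 -3.1410e-01] j6 1.64 t 9.9333 F [0.5 0.5 2.8] op 0.014
[ 0.09927624 -0.09327493 -0.109209  ]
```

>>> move_arm(rows=[{"xyz": [0,0,0.0005],"spin": 0.1},{"xyz": [0,0,0.001],"spin": 0.1},{"xyz": [0,0,0.0015],"spin": 0.1},{"xyz": [0,0,0.0015],"spin": 0.1}])

```text
clock: 10.27
eef_pos: [0.5297, -0.0094, 0.1324]
ee_rot: [-3.141, 0.0, -0.324]
ft_force: [-2.5, 1.2, 10.8]
opening: 0.0137
```

The paddle bottomed at the predicted home height, TCP 0.1324 against 0.1326. I'll release it with a partial opening and raise straight up.

>>> move_arm(rows=[{"xyz": [0,0,-0.0012],"spin": 0},{"xyz": [0,0,-0.0012],"spin": 0}])

```text
clock: 10.43
eef_pos: [0.5296, -0.0093, 0.1325]
ee_rot: [-3.141, 0.0, -0.325]
ft_force: [0.1, 2.7, 5.5]
opening: 0.0138
```

>>> move_arm(rows=[{"xyz": [0,0,0],"spin": 0},{"xyz": [0,0,0],"spin": 0},{"xyz": [0,0,0],"spin": 0},{"xyz": [0,0,0],"spin": 0},{"xyz": [0,0,0],"spin": 0},{"xyz": [0,0,0],"spin": 0}], grip=0.5)

```text
clock: 10.93
eef_pos: [0.5294, -0.0099, 0.1321]
ee_rot: [3.142, 0.001, -0.325]
ft_force: [0.4, -0.7, -0.6]
opening: 0.0459
```

>>> move_arm(rows=[{"xyz": [0,0,-0.005],"spin": 0},{"xyz": [0,0,-0.02],"spin": 0},{"xyz": [0,0,-0.04],"spin": 0},{"xyz": [0,0,-0.065],"spin": 0},{"xyz": [0,0,-0.09],"spin": 0},{"xyz": [0,0,-0.115],"spin": 0},{"xyz": [0,0,-0.13],"spin": 0},{"xyz": [0,0,-0.13],"spin": 0}])

```text
clock: 11.6
eef_pos: [0.5318, -0.0104, 0.2671]
ee_rot: [-3.141, -0.008, -0.325]
ft_force: [1.0, -0.9, 0.4]
opening: 0.046
```

```bash
python3 - <<'E'
from h import *
s=snap("wrist");save(s,"w4.png",k=1.5);P=cloud(s).reshape(-1,3);P=P[~np.isnan(P[:,0])];d=np.hypot(P[:,0]-.5297,P[:,1]+.0088)
R=P[(d<.09)&(d>.065)&(P[:,2]>.155)&(P[:,2]<.175)];print("rim z",np.percentile(R[:,2],[50,90,98]))
c=cv2.minAreaRect
G=P[(d<.03)&(P[:,2]>.14)&(P[:,2]<.19)];print("grip",len(G),G.mean(0),np.percentile(G[:,2],[10,50,90,98]),c(G[:,:2].astype(np.float32)*1000))
go(.4353,.2745,.26,-18.5)
E
```

```text
rim z [0.16407906 0.16525543 0.16579399]
grip 582 [ 0.53177131 -0.0097503   0.16019467] [0.15864741 0.16117197 0.16226464 0.16294777] ((530.0176391601562, -9.160053253173828), (13.557022094726562, 35.692386627197266), 71.13726043701172)
shift [-0.1813 -0.2394  0.0037] spin -0.02 pos [ 0.5307 -0.0102  0.2644] rpy [-3.1412 -0.0044 -0.3246] j6 1.65 t 11.65 F [ 0.2 -0.2 -0.3] op 0.0461
```

View pics/w4.png

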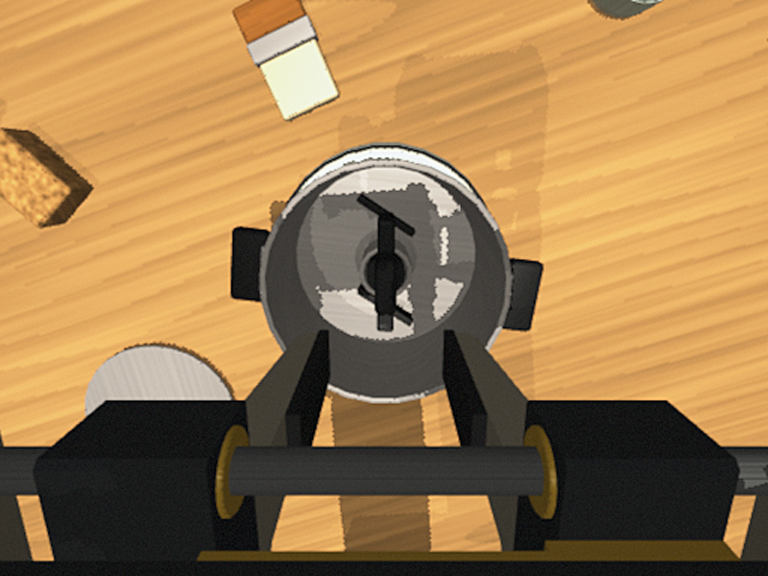

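The paddle stands free in the tube, with its grip at (386,270) near the pot's axis. The grip top is 3 mm below the rim, so it is home. On to the lid.

>>> move_arm(rows=[{"xyz": [-0.01,-0.013,0],"spin": 0},{"xyz": [-0.028,-0.037,0],"spin": 0},{"xyz": [-0.048,-0.063,0],"spin": 0},{"xyz": [-0.068,-0.09,0],"spin": 0},{"xyz": [-0.09,-0.119,0],"spin": 0},{"xyz": [-0.112,-0.148,0],"spin": 0},{"xyz": [-0.134,-0.177,0],"spin": 0},{"xyz": [-0.155,-0.205,0.02],"spin": 0},{"xyz": [-0.172,-0.227,0.05],"spin": 0},{"xyz": [-0.181,-0.239,0.08],"spin": 0}], grip=0.3)

```text
clock: 12.48
eef_pos: [0.4325, 0.2769, 0.1805]
ee_rot: [-3.141, 0.001, -0.322]
ft_force: [1.0, -0.2, -0.9]
opening: 0.0637
```

>>> move_arm(rows=[{"xyz": [0,0,0.02],"spin": 0},{"xyz": [0,0,0.04],"spin": 0},{"xyz": [0,0,0.05],"spin": 0},{"xyz": [0,0,0.05],"spin": 0}])

```text
clock: 12.82
eef_pos: [0.4314, 0.2734, 0.1284]
ee_rot: [3.137, 0.006, -0.325]
ft_force: [0.0, -0.7, 0.6]
opening: 0.0641
```

```bash
python3 - <<'E'
from h import *
s=snap("wrist");save(s,"w5.png",k=1.5);P=cloud(s).reshape(-1,3);P=P[~np.isnan(P[:,0])];d=np.hypot(P[:,0]-.4353,P[:,1]-.2745)
G=P[(d<.03)&(P[:,2]>.038)&(P[:,2]<.055)];print("knob",len(G),G.mean(0),cv2.minEnclosingCircle(G[:,:2].astype(np.float32)*1000))
go(.4353,.2745,.015,-18.5)
E
```

```text
knob 763 [0.43521257 0.27404211 0.04495768] ((434.20538330078125, 274.3702087402344), 13.811827659606934)
shift [ 0.0024 -0.0018  0.1155] spin -0.02 pos [0.4329 0.2737 0.1305] rpy [ 3.1391  0.0032 -0.3249] j6 2.22 t 12.8667 F [-0.9  0.3 -0. ] op 0.0642
```

>>> move_arm(rows=[{"xyz": [0.0015,0,0.03],"spin": 0},{"xyz": [0.0015,0,0.06],"spin": 0},{"xyz": [0.0015,0,0.085],"spin": 0},{"xyz": [0.0015,0,0.1],"spin": 0},{"xyz": [0.0015,0,0.109],"spin": 0},{"xyz": [0.0015,0,0.114],"spin": 0},{"xyz": [0.0015,0,0.114],"spin": 0},{"xyz": [0.0015,0,0.114],"spin": 0}])

```text
clock: 13.53
eef_pos: [0.4369, 0.2742, 0.0196]
ee_rot: [-3.14, -0.002, -0.325]
ft_force: [-0.7, 0.1, 0.5]
opening: 0.0646
```

>>> move_arm(rows=[{"xyz": [0,0,0],"spin": 0},{"xyz": [0,0,0],"spin": 0},{"xyz": [0,0,0],"spin": 0},{"xyz": [0,0,0],"spin": 0},{"xyz": [0,0,0],"spin": 0},{"xyz": [0,0,0],"spin": 0},{"xyz": [0,0,0],"spin": 0},{"xyz": [0,0,0],"spin": 0},{"xyz": [0,0,0],"spin": 0},{"xyz": [0,0,0],"spin": 0}], grip=1.0)

```text
clock: 14.37
eef_pos: [0.4358, 0.2738, 0.0185]
ee_rot: [3.142, -0.0, -0.325]
ft_force: [-0.5, -0.3, 2.6]
opening: 0.0275
```

```bash
python3 -c "
from h import *
go(.5297,-.0088,.25,-18.5)"
```

```text
shift [ 0.1792  0.2379 -0.2315] spin -0.02 pos [0.4358 0.2738 0.0185] rpy [ 3.1416e+00 -1.0000e-04 -3.2460e-01] j6 2.22 t 14.3667 F [-0.5 -0.3  2.6] op 0.0275
```

>>> move_arm(rows=[{"xyz": [0,0,-0.005],"spin": 0},{"xyz": [0,0,-0.02],"spin": 0},{"xyz": [0,0,-0.045],"spin": 0},{"xyz": [0,0,-0.075],"spin": 0},{"xyz": [0,0,-0.105],"spin": 0},{"xyz": [0,0,-0.135],"spin": 0},{"xyz": [0,0,-0.165],"spin": 0},{"xyz": [0,0,-0.19],"spin": 0},{"xyz": [0,0,-0.21],"spin": 0},{"xyz": [0,0,-0.22],"spin": 0}])

```text
clock: 15.2
eef_pos: [0.4365, 0.2742, 0.2411]
ee_rot: [-3.139, -0.003, -0.325]
ft_force: [0.6, -0.0, -2.5]
opening: 0.0271
```

>>> move_arm(rows=[{"xyz": [0.008,0.011,0],"spin": 0},{"xyz": [0.026,0.035,0],"spin": 0},{"xyz": [0.046,0.061,0],"spin": 0},{"xyz": [0.067,0.089,0],"spin": 0},{"xyz": [0.09,0.12,0],"spin": 0},{"xyz": [0.113,0.151,0],"spin": 0},{"xyz": [0.136,0.181,0],"spin": 0},{"xyz": [0.156,0.207,0],"spin": 0},{"xyz": [0.171,0.227,0],"spin": 0},{"xyz": [0.179,0.238,0],"spin": 0}])

```text
clock: 16.03
eef_pos: [0.5293, -0.0115, 0.2368]
ee_rot: [3.141, 0.002, -0.327]
ft_force: [-0.2, -1.4, -3.8]
opening: 0.0273
```

>>> move_arm(rows=[{"xyz": [0,0,0],"spin": 0},{"xyz": [0,0,0],"spin": 0}])

```text
clock: 16.2
eef_pos: [0.5289, -0.0084, 0.2373]
ee_rot: [-3.141, 0.002, -0.325]
ft_force: [1.0, 0.8, -3.6]
opening: 0.0273
```

```bash
python3 - <<'E'
from h import *
from scipy.optimize import least_squares
for n in("top","scene","wrist"):
    s=snap(n)
    if n=="scene":save(s,"s6.png",(180,80,400,260),3)
    P=cloud(s).reshape(-1,3);P=P[~np.isnan(P[:,0])];d=np.hypot(P[:,0]-.53,P[:,1]+.009)
    L=P[(d<.095)&(abs(P[:,2]-.2375)<.012)]
    if len(L)<50:continue
    A=np.c_[L[:,:2]-[.53,-.009],np.ones(len(L))];k=np.linalg.lstsq(A,L[:,2],rcond=None)[0]
    x,y,_=L.T; r=np.hypot(x-.53,y+.009)
    # edge: farthest point per angular bin
    b=np.degrees(np.arctan2(y+.009,x-.53))//6;E=np.array([L[b==i][r[b==i].argmax()] for i in np.unique(b)]);E=E[np.hypot(E[:,0]-.53,E[:,1]+.009)>.072]
    f=least_squares(lambda p:np.hypot(E[:,0]-p[0],E[:,1]-p[1])-.0795,[.53,-.009],loss="soft_l1",f_scale=.001).x
    print(n,len(L),"plane",k.round(4),"edge",len(E),f.round(4))
go(.5297,-.0088,.178,-18.5)
E
```

```text
top 1237 plane [-0.0017  0.0023  0.2275] edge 21 [ 0.5286 -0.0076]
scene 1396 plane [-0.0004  0.0026  0.2292] edge 50 [ 0.5261 -0.0056]
wrist 31819 plane [-0.0074  0.0031  0.2294] edge 45 [ 0.5272 -0.0065]
shift [0.0012 0.0012 0.06  ] spin 0.0 pos [ 0.529  -0.0073  0.238 ] rpy [-3.1412e+00  9.0000e-04 -3.2280e-01] j6 1.65 t 16.35 F [-0.1 -0.1 -2.7] op 0.0274
```

View pics/s6.png

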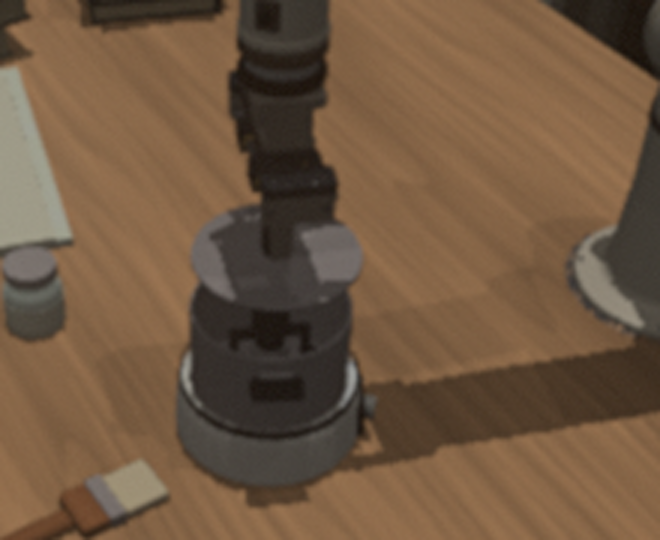

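The lid is level and held just over the pot, with the disc centre at (277,258) in the crop. All three cameras agree it needs about 2 mm in +x and 2 mm in -y.

>>> move_arm(rows=[{"xyz": [0.0027,0.001,0.004],"spin": 0},{"xyz": [0.0027,0.001,0.014],"spin": 0},{"xyz": [0.0027,0.001,0.026],"spin": 0},{"xyz": [0.0027,0.001,0.036],"spin": 0},{"xyz": [0.0027,0.001,0.043],"spin": 0},{"xyz": [0.0027,0.001,0.047],"spin": 0},{"xyz": [0.0027,0.001,0.049],"spin": 0},{"xyz": [0.0027,0.001,0.049],"spin": 0}])

```text
clock: 17.02
eef_pos: [0.5314, -0.0106, 0.1887]
ee_rot: [3.142, 0.001, -0.325]
ft_force: [0.6, -0.0, -3.2]
opening: 0.0272
```

>>> move_arm(rows=[{"xyz": [0,0,0.0015],"spin": 0},{"xyz": [0,0,0.003],"spin": 0},{"xyz": [0,0,0.0045],"spin": 0},{"xyz": [0,0,0.006],"spin": 0},{"xyz": [0,0,0.0075],"spin": 0},{"xyz": [0,0,0.008],"spin": 0},{"xyz": [0,0,0.008],"spin": 0}])

```text
clock: 17.6
eef_pos: [0.5316, -0.0106, 0.1811]
ee_rot: [-3.142, 0.0, -0.325]
ft_force: [0.4, -0.7, -2.4]
opening: 0.0274
```

>>> move_arm(rows=[{"xyz": [0,0,0.001],"spin": 0},{"xyz": [0,0,0.002],"spin": 0},{"xyz": [0,0,0.003],"spin": 0},{"xyz": [0,0,0.0035],"spin": 0},{"xyz": [0,0,0.0035],"spin": 0},{"xyz": [0,0,0.0035],"spin": 0}])

```text
clock: 18.1
eef_pos: [0.5317, -0.0106, 0.1778]
ee_rot: [-3.142, 0.0, -0.325]
ft_force: [-0.3, -0.4, -2.5]
opening: 0.0274
```

>>> move_arm(rows=[{"xyz": [0,0,0.0006],"spin": 0},{"xyz": [0,0,0.0012],"spin": 0},{"xyz": [0,0,0.0012],"spin": 0}])

```text
clock: 18.35
eef_pos: [0.5319, -0.0106, 0.1775]
ee_rot: [3.142, -0.001, -0.324]
ft_force: [-2.2, 0.1, 3.3]
opening: 0.0276
```

Contact came at the expected seated height, TCP 0.1775, with about 6 N. Release and rise.

>>> move_arm(rows=[{"xyz": [0,0,-0.0005],"spin": 0},{"xyz": [0,0,-0.0005],"spin": 0},{"xyz": [0,0,-0.0005],"spin": 0},{"xyz": [0,0,-0.0005],"spin": 0},{"xyz": [0,0,-0.0005],"spin": 0},{"xyz": [0,0,-0.0005],"spin": 0},{"xyz": [0,0,-0.0005],"spin": 0}], grip=0.3)

```text
clock: 18.93
eef_pos: [0.5317, -0.0106, 0.1771]
ee_rot: [-3.142, -0.0, -0.325]
ft_force: [-0.3, 0.6, 0.1]
opening: 0.0642
```

>>> move_arm(rows=[{"xyz": [0,0,-0.005],"spin": 0},{"xyz": [0,0,-0.02],"spin": 0},{"xyz": [0,0,-0.04],"spin": 0},{"xyz": [0,0,-0.065],"spin": 0},{"xyz": [0,0,-0.09],"spin": 0},{"xyz": [0,0,-0.1],"spin": 0},{"xyz": [0,0,-0.1],"spin": 0},{"xyz": [0,0,-0.1],"spin": 0}])

```text
clock: 19.6
eef_pos: [0.5317, -0.0106, 0.2768]
ee_rot: [-3.142, -0.0, -0.325]
ft_force: [0.0, -0.4, -0.1]
opening: 0.0645
```

```bash
python3 - <<'E'
from h import *
from scipy.optimize import least_squares
for n in("top","scene","wrist"):
    s=snap(n)
    if n=="wrist":save(s,"w7.png",k=1.5)
    P=cloud(s).reshape(-1,3);P=P[~np.isnan(P[:,0])];d=np.hypot(P[:,0]-.53,P[:,1]+.009)
    L=P[(d<.085)&(d>.025)&(abs(P[:,2]-.168)<.01)]
    A=np.c_[L[:,:2]-[.53,-.009],np.ones(len(L))];k=np.linalg.lstsq(A,L[:,2],rcond=None)[0]
    K=P[(d<.025)&(P[:,2]>.197)&(P[:,2]<.212)]
    print(n,len(L),"plane",k.round(4),"knob",len(K),K.mean(0).round(4) if len(K) else"",cv2.minEnclosingCircle(K[:,:2].astype(np.float32)*1000) if len(K) else"")
go(.5297,-.0088,.178,-18.5)
E
```

```text
top 1413 plane [0.0005 0.0013 0.1674] knob 0  
scene 1475 plane [-0.0079 -0.0122  0.1686] knob 61 [ 0.5301 -0.0059  0.2035] ((528.998046875, -7.026645183563232), 14.364757537841797)
wrist 18744 plane [-0.0003  0.0004  0.1687] knob 820 [ 0.5314 -0.0103  0.204 ] ((530.3555297851562, -9.761682510375977), 13.868768692016602)
shift [-0.0011 -0.0012  0.097 ] spin -0.02 pos [ 0.5307 -0.0104  0.275 ] rpy [ 3.1413  0.0036 -0.3247] j6 1.65 t 19.75 F [-0.7  0.  -0.1] op 0.0646
```

View pics/w7.png

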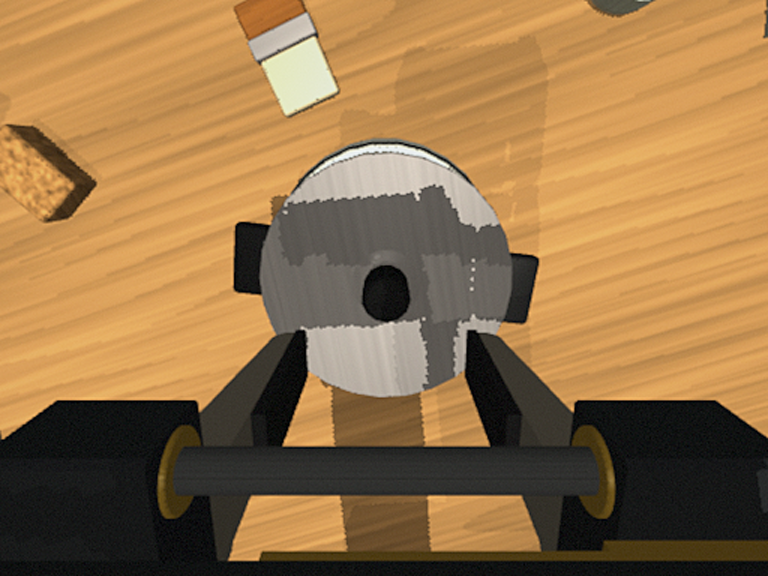

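The lid lies flat and centred on the rim, with the knob at (386,292). Its top face is at 0.1687, its slope is under 0.001 rad and the knob is within 2 mm of the pot's axis. The gripper is clear, and the sponge and brush look undisturbed.

```bash
python3 -c "
from h import *
print(bot.finish_job())"
```

```text
the job is handed in; nothing more can be done
None
```

The paddle is home in the drive and the lid lies flat on the pot. I handed the job in at about 20 s on the robot's clock; no verdict is reported.

- **Paddle:** I lowered it down the tube onto the drive with about 8 N and turned it about 24° until the tang dropped in. It bottomed at the predicted height (TCP 0.1324 m against 0.1326 m) with about 13 N of contact force. After I let go, its grip top was about 3 mm below the rim and within 1 mm of the axis.
- **Lid:** I set it down with about 6 N. The wrist camera puts its top face at 0.1687 m (0.169 m expected), with a slope under 0.001 rad and the knob within 2 mm of the pot centre.
- **Disagreements:** The scene camera gave a lid slope of about 0.014 rad, still inside the 0.05 limit. The top and wrist cameras both showed it flat (under 0.002 rad). The top camera could not see the knob.
- **Not re-measured:** I only judged the sponge and brush by eye in the last wrist picture, where they looked unmoved. The jar was only partly in view, but the arm never went near it.

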